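# Set the dust extractor to level four and start it

### The job

Set the bench dust extractor to level four and start it: with a fingertip, push the pointer of the rotary selector on top of the control box clockwise (seen from above), click by click, until it rests at the mark with four dots (the last mark but one), never clicking past it; then press the small start button fully down and let it come back up. Only push with the fingers: do not pinch or force the selector and lift nothing, leave the large stop button alone and do not disturb the loose things nearby.

Things in the scene. Friction and masses are not known exactly. Their poses are not given: they have to be found in the camera images.
- control_box: Grey control box fixed to the bench, 220 (its x) x 280 (its y) x 80 mm high, flat level top. Origin: centre of its underside, on the bench. x points to its back edge (away from the robot at yaw 0), y to its left, z up; yaw up to 0.35 rad either way. On its top, from its centre: selector axis at x +10, y +30 mm; start button at x -70, y -90 mm; stop button at x -70, y +85 mm.
- selector (a joint): Selector angle, rad: 0 = pointer at the off bar, growing clockwise from above, 0.524 (30 degrees) a click; level four = 2.094; stops just outside 0 and 2.618 (level five). The pointer's direction is 75 degrees minus this, anticlockwise from the box's +x. Starts at off, one or two. About 2 N at the pointer's end takes it over the hump half-way between positions; it then snaps on to the next.
- selector_axis (a point): Point on the selector's vertical turning axis, at its top, 28 mm above the box's top. The black selector is a hub 38 mm in diameter with a straight pointer bar 14 mm wide that reaches 55 mm from the axis; hub and bar stand 4 to 28 mm above the box's top; a white line runs along the bar's top.
- selector_tip (a point): Outer end of the pointer bar, on its centre line, 55 mm from the axis and 16 mm above the box's top. Turns with the selector.
- four_dots (a point): Middle of the mark with four dots, on the box's top, 75 mm from the selector's axis. The printed marks are radial rows 60 to 98 mm from the axis: a short bar (off), its direction 75 degrees anticlockwise from the box's +x, then every 30 degrees clockwise one, two, three, four and five dots. At level four the pointer points at this.
- start_button (a joint): Travel of the start button, m: 0 = up, 0.006 = fully down. Spring return; 1.5 N starts it moving, 5 N holds it fully down.
- start_button_top (a point): Centre of the top of the start button: the smaller of the two buttons, a black round cap 26 mm in diameter in a steel collar 42 mm in diameter, near the box's front right corner. Its top stands 22 mm above the box's top, the collar 12 mm. It moves straight down.
- stop_button (a joint): Travel of the stop button, m: 0 = up, 0.006 = fully down. To be left alone.
- stop_button_top (a point): Centre of the top of the stop button: the larger one, a black cap 44 mm in diameter in a collar 60 mm in diameter, near the box's front left corner; top 22 mm above the box's top.
- wax_tin_mid (a point): Middle of a small loose steel tin, 42 mm in diameter and 23 mm high, standing on the box's top near its back right corner. Bystander.
- glue_bottle_mid (a point): Middle of a loose white glue bottle, 60 mm in diameter and 160 mm high, standing on the bench to the right of the box. Bystander; this point is 80 mm above the bench.
- sanding_block_mid (a point): Middle of a loose wooden sanding block, 110 x 62 x 28 mm, lying on the bench to the left of the box. Bystander.
- tape_roll_mid (a point): Middle of a loose roll of paper tape, 100 mm in diameter and 24 mm high, lying on the bench behind the box. Bystander.

How it is judged:
On the way, in this order (a step that is already met when the one before it is completed fails the run):
1. the selector is at level four (2.094 rad, within 0.13 rad) (value of joint selector between 1.964 and 2.224 rad), for 0.2 s.
2. with the selector at level four, the start button is fully down (more than 4.5 of its 6 mm) (all of step 1 and value of joint start_button above 0.0045 m).
At the end, for the whole second after the job is handed in: The selector rests at level four (2.094 rad, within 0.13 rad), both buttons are up (within 1 mm), and the tin, bottle, block and tape roll are within 15 mm of where they stood (all of step 1 and velocity of joint selector between -0.05 and 0.05 rad/s and value of joint each of start_button, stop_button below 0.001 m and not (distance of any of wax_tin_mid, glue_bottle_mid, sanding_block_mid, tape_roll_mid from where it was at the start of the episode above 0.015 m)); the robot touches nothing.
It fails at once if the selector is turned past level four, up to the next hump (beyond 2.33 rad) (value of joint selector above 2.33 rad).
It fails at once if the start button is pressed (over 3 mm) before the selector is at level four (value of joint start_button above 0.003 m and value of joint selector below 1.894 rad).
It fails at once if the stop button is pressed (over 3 mm) (value of joint stop_button above 0.003 m).
It fails at once if the selector is pinched or forced (over 25 N from the fingers) (contact force between the fingers and selector above 25 N).
It fails at once if a loose thing nearby is lifted or moved by more than 15 mm (distance of any of wax_tin_mid, glue_bottle_mid, sanding_block_mid, tape_roll_mid from where it was at the start of the episode above 0.015 m).
It also fails if it takes over 48 s, if anything falls off the work surface, if the arm or the gripper's body presses on something with over 40 N, if the wrist force passes 120 N, or if a joint passes its speed limit or range.

### The arm

A 6-joint arm with a two-finger parallel gripper is mounted at the origin on the work surface. World frame = base frame: x ahead of the robot, y to its left, z up, the work surface at z = 0. Lengths are in m, angles in rad, forces in N, time in s.
With the tool pointing down it reaches from about 0.35 to 0.975 m from the base axis. Payload 17.4 kg.
Tool frame: the origin (TCP) lies midway between the tips of the shut fingers; the grasp point (between the pads) lies 19 mm behind it; x points along the fingers, z is the direction in which the jaws open and shut, and the axes are right-handed (so a half turn about x gives the same grasp; the last joint's range is limited). The gripper opens to 85 mm and grips with 20 to 120 N. Pads are 22 mm wide; open, the fingers measure 114 mm over their backs; the gripper's body (76 mm by 85 mm) begins 54 mm behind the grasp point. The pads swing forward as they close: fully open they stand 13 mm farther back than shut.
Start: joints at [1.208, 0.116, 1.442, -0, 1.584, -0.038], TCP at [0.215, 0.64, 0.207] pointing down, gripper open.
Joint ranges: [-2.83, 2.83], [-0.83, 2.19], [0.07, 2.5], [-1.14, 4.28], [0.01, 3], [-2.97, 2.97]. Speed limits (rad/s): [1.89, 1.89, 2.22, 3.14, 3.14, 3.14].

### API

Orientations are given as [roll, pitch, yaw] about the fixed x, y, z axes, in that order (R = Rz(yaw) Ry(pitch) Rx(roll)).
In Python, from station import ctrl, optics gives the robot as it stands. The module is installed in compiled form; this text tells all that it offers.
- The arm moves only by the shell command python3 -m jog 'ROWS' [FORCE]. ROWS is JSON, a list of rows, each a list of 7 numbers: the turn, a rotation vector about the tool's x, y, z in rad, then the shift along the tool's x, y, z in mm, then the closure, from 0 (fully open) to 1 (shut). In form: [[ax, ay, az, x, y, z, gripper], ...]. A call has 1 to 10 rows; each row is the pose to reach, as a shift and turn from the pose commanded when the call began, along the tool's axes at that moment; what a row does not reach only later rows make up. A row lasts 1/12 s, in which the tool goes at most 41.7 mm and 7.16 degrees, less where a joint would pass 70% of its speed; a pose out of reach is approached as far as the arm can. A call with a gripper value outside its range is refused whole. The fingers move at their own pace and stop on an object; FORCE is the grip in N (left out, the last holds). Time passes only in rows, so rows that repeat a pose let the fingers close. It gives the time, the measured TCP pose, the force and the opening at its end, in the units of the state.
- ctrl.get_obs(): the state, without advancing time (a new reading comes with each control period).
- optics.snapshot(name): name is "side" or "top"; returns a dict with "pixels" (400x640x3 uint8, blue, green, red), "K" (3x3 intrinsics, pixels), "R" (3x3) and "t" (3): a world point X has camera coordinates R X + t. Camera axes: x right, y down, z forward; pixel columns grow to the right and rows downward; lengths in m; the calibration is good to about 2 mm. A picture is of the moment at which its call begins. There is no depth.
- ctrl.close_job(): hands the job in, once; it reports no verdict.
The state is a dict: "clock": time; "joint_pos": joint angles; "joint_vel": joint speeds; "tau": joint torques, N m; "position": TCP position; "tcp_rot": TCP orientation; "wrist_force": force on the tool from outside, world axes, zero at the start; "moment": the same for the moment, N m; "gripper_width": opening from 0.0 (shut) to 1.0 (fully open).
Only numpy, scipy, OpenCV 4.12 (cv2) and the standard library are available. Lean on these libraries where they do the work, as an engineer would, in place of code of your own. Each camera call takes 0.05 s, during which the arm holds its last target.

## Working session

There is one attempt and no reset: what is moved stays moved. The work goes in short steps, Python scripts to look and compute and a shell command to move; the robot and the scene stay as the last step left them, time stands still between calls to the robot, and variables do not carry over. Pictures are saved under pics/ and viewed, and the job is handed in when it is done.

```bash
mkdir -p pics
python3 - <<'E'
from station import ctrl, optics
import cv2, numpy as np
o=ctrl.get_obs()
for k,v in o.items(): print(k,np.round(v,4))
for n in("side","top"):
    s=optics.snapshot(n); cv2.imwrite(f"pics/{n}0.png",s["pixels"]); print(n,s["K"].tolist(),np.round(s["R"],4).tolist(),np.round(s["t"],4).tolist())
E
```

```text
clock 0.0
joint_pos [ 1.2082  0.1165  1.4423 -0.      1.584  -0.0378]
joint_vel [-0.0003 -0.002  -0.0007 -0.001   0.0011  0.0018]
tau [-2.60000e-03 -7.32019e+01 -6.32448e+01 -1.00000e-04  6.70000e-03
  1.00000e-04]
position [0.2153 0.6395 0.2065]
tcp_rot [ 3.1066  1.5695 -1.9306]
wrist_force [-0.6735  0.2911 -0.0695]
moment [ 0.016   0.0005 -0.0229]
gripper_width 0.9948
side [[387.57466745759217, 0.0, 325.630915124056], [0.0, 387.57466745759217, 199.08767424000004], [0.0, 0.0, 1.0]] [[0.9146, -0.4044, 0.003], [-0.2207, -0.5052, -0.8343], [0.3389, 0.7624, -0.5513]] [-0.5341, 0.2301, 0.6771]
top [[489.3769954545384, 0.0, 314.5118255846071], [0.0, 489.3769954545384, 196.54269920895453], [0.0, 0.0, 1.0]] [[0.0028, -1.0, 0.0021], [-0.9882, -0.0031, -0.1532], [0.1532, -0.0017, -0.9882]] [0.0758, 0.6371, 1.0166]
```

View pics/top0.png

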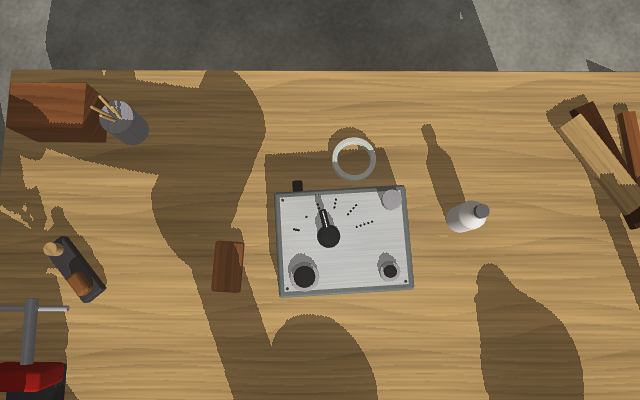

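View pics/side0.png

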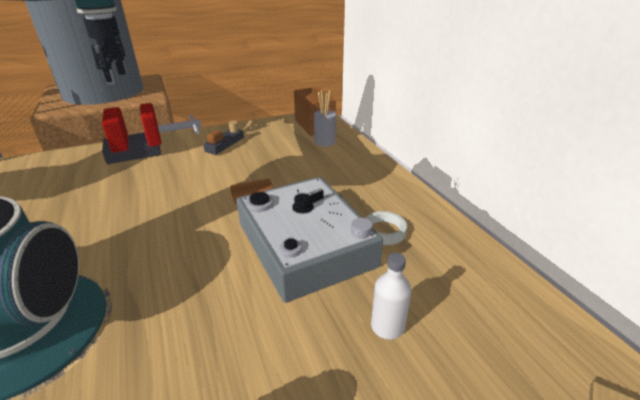

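The top view shows the box with its corners near (276,193), (404,186), (413,288) and (280,296). The hub is at (328,236) with the pointer toward (321,205), the two-dot mark. Stop is at (304,276), start at (390,271) and the tin at (392,199). Next I'll measure these.

```bash
cat > h.py <<'E'
from station import ctrl, optics
import cv2, numpy as np
from scipy.spatial.transform import Rotation as Ro
def ray(s,uv,z):
    K,R,t=map(np.array,(s["K"],s["R"],s["t"])); d=R.T@np.linalg.solve(K,[uv[0],uv[1],1.]); c=-R.T@t
    return c+d*(z-c[2])/d[2]
def proj(s,X):
    p=np.array(s["K"])@(np.array(s["R"])@np.array(X)+s["t"]); return p[:2]/p[2]
E
python3 - <<'E'
from h import *
s=optics.snapshot("top"); im=s["pixels"]
g=cv2.cvtColor(im,cv2.COLOR_BGR2GRAY); hsv=cv2.cvtColor(im,cv2.COLOR_BGR2HSV)
roi=np.zeros_like(g); roi[180:300,270:418]=1
m=((hsv[...,1]<60)*roi*(g>60)).astype(np.uint8); m=cv2.morphologyEx(m,cv2.MORPH_OPEN,np.ones((3,3)))
top=((g>140)*roi).astype(np.uint8)
cs,_=cv2.findContours(cv2.morphologyEx(top,cv2.MORPH_CLOSE,np.ones((15,15))),0,2); c=max(cs,key=cv2.contourArea); r=cv2.minAreaRect(c); print("rect",r)
b=cv2.boxPoints(r); P=np.array([ray(s,p,.08) for p in b]); print(b.round(1).tolist(),P.round(4).tolist(),np.linalg.norm(P-np.roll(P,-1,0),axis=1))
d=((g<45)*roi).astype(np.uint8)
n,l,st,ce=cv2.connectedComponentsWithStats(d)
for i in range(1,n):
    if st[i,4]>20: print(st[i],ce[i].round(1),ray(s,ce[i],.102).round(4))
v=cv2.resize(im[175:305,262:422],None,fx=5,fy=5,interpolation=cv2.INTER_CUBIC)[:600]; cv2.imwrite("pics/z1.png",cv2.resize(im[178:298,262:422],None,fx=5,fy=5,interpolation=cv2.INTER_CUBIC))
s2=optics.snapshot("side"); cv2.imwrite("pics/z2.png",cv2.resize(s2["pixels"][165:305,225:415],None,fx=4,fy=4,interpolation=cv2.INTER_CUBIC))
E
```

```text
rect ((343.5, 239.5), (119.0, 147.0), 90.0)
[[270.0, 180.0], [417.0, 180.0], [417.0, 299.0], [270.0, 299.0]] [[0.6674, 0.1724, 0.08], [0.6684, -0.14, 0.08], [0.4204, -0.1327, 0.08], [0.4196, 0.1683, 0.08]] [0.31239445 0.24804177 0.30098628 0.24777829]
[293 181  10  11  98] [297.1 185.9] [0.6509 0.1141 0.102 ]
[318 209  22  38 242] [326.3 229.4] [0.5607 0.0534 0.102 ]
[384 265  13  12  45] [390.1 270.2] [ 0.4784 -0.0755  0.102 ]
[294 266  21  21 231] [302.8 275.3] [0.4678 0.101  0.102 ]
```

View pics/z1.png

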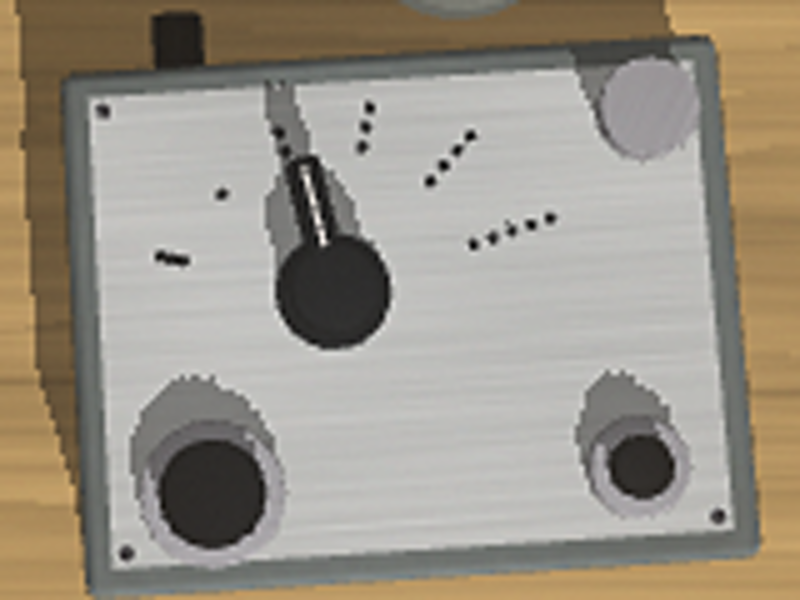

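View pics/z2.png

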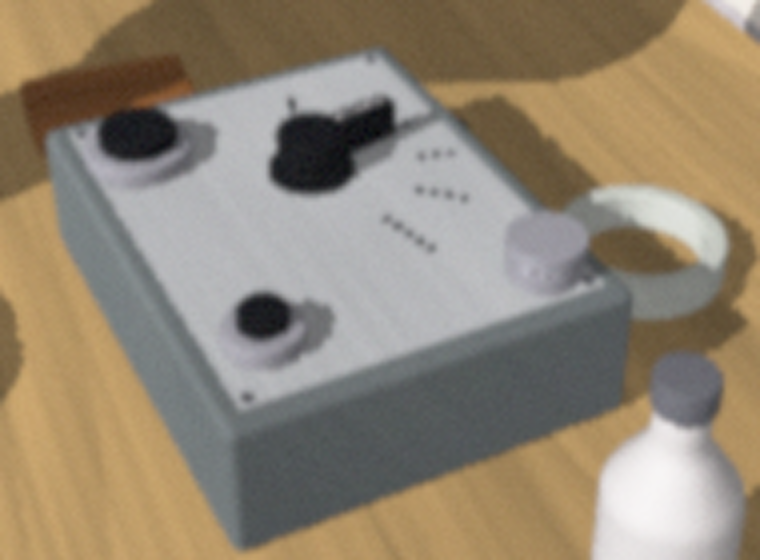

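```bash
cat >> h.py <<'E'
def z1(p): return ((p[0]+.5)/5-.5+262,(p[1]+.5)/5-.5+178)
E
python3 - <<'E'
from h import *
s=optics.snapshot("top"); im=s["pixels"]; g=cv2.cvtColor(im,cv2.COLOR_BGR2GRAY)
Z=.08
# (zoom px, z, box xy mm or None)
sel=np.array([10,30.]); 
def mk(deg,r=79): a=np.radians(deg); return sel+r*np.array([np.cos(a),np.sin(a)])
pts=[((333,292),.108,sel),((642,467),.102,(-70,-90)),((212,494),.102,(-70,85)),
((172,259),.08,mk(75)),((365,127),.08,mk(-15)),((451,158),.08,mk(-45)),((512,230),.08,mk(-75)),
((62,75),.08,(110,140)),((716,38),.08,(110,-140)),((760,550),.08,(-110,-140))]
W=np.array([ray(s,z1(p),z)[:2] for p,z,_ in pts]); B=np.array([b for *_,b in pts])/1000
c=W.mean(0),B.mean(0); a=(W-c[0])@[1,1j]; b=(B-c[1])@[1,1j]; th=np.angle(np.vdot(b,a)); 
R=np.array([[np.cos(th),-np.sin(th)],[np.sin(th),np.cos(th)]]); o=c[0]-R@c[1]
print("yaw",th,"origin",o); print(((W-(B@R.T+o))*1000).round(1).tolist())
for n,x in dict(sel=(.01,.03),start=(-.07,-.09),stop=(-.07,.085)).items(): print(n,(R@x+o).round(4))
tip=ray(s,z1((303,157)),.108)[:2]; base=ray(s,z1((324,242)),.108)[:2]; ax=R@[.01,.03]+o
print("tip dist",np.linalg.norm(tip-ax), "tip dir rel", np.degrees(np.arctan2(*(tip-ax)[::-1])-th))
print("tin",ray(s,z1((650,108)),.103), "campos",-np.array(s["R"]).T@s["t"])
s2=optics.snapshot("side"); v=lambda p:((p[0]+.5)/4-.5+225,(p[1]+.5)/4-.5+165)
print("side: start",ray(s2,v((265,315)),.102),"stop",ray(s2,v((138,132)),.102),"hub",ray(s2,v((311,135)),.108))
E
```

```text
yaw 0.06864548525210121 origin [0.53936881 0.0179028 ]
[[-0.5, 1.3], [1.2, 1.5], [1.9, 0.6], [-0.0, -9.8], [-6.4, 2.0], [-1.5, 2.6], [2.1, 0.1], [0.8, -1.6], [-1.7, 0.5], [4.1, 2.9]]
sel [0.5473 0.0485]
start [ 0.4757 -0.0767]
stop [0.4637 0.0979]
tip dist 0.05633127415414843 tip dir rel 9.903096483406191
tin [ 0.62346673 -0.08139573  0.103     ] campos [0.47364657 0.0794874  1.10206423]
side: start [ 0.47620876 -0.08360729  0.102     ] stop [0.46461073 0.09029022 0.102     ] hub [0.54704194 0.04108142 0.108     ]
```

Run:
```python
from h import *
s=optics.snapshot("top"); s2=optics.snapshot("side"); v=lambda p:((p[0]+.5)/4-.5+225,(p[1]+.5)/4-.5+165)
print("side cam",-np.array(s2["R"]).T@s2["t"])
def P(s): return np.array(s["K"])@np.c_[s["R"],s["t"]]
pairs=dict(start=((642,467),(264,316)),stop=((212,494),(138,132)),hub=((333,292),(310,135)),five_end=((551,217),(433,248)),five_in=((474,245),(387,218)),four_end=((471,135),(468,200)),
 screwFR=((718,517),(247,397)),screwFL=((126,553),(82,132)),screwBL=((103,110),(371,58)), tin=((650,108),(547,235)))
for n,(a,b) in pairs.items():
    a=z1(a);b=v(b)
    X=cv2.triangulatePoints(P(s),P(s2),np.array(a,float).reshape(2,1),np.array(b,float).reshape(2,1))[:,0]; X=X[:3]/X[3]
    print(n,X.round(4),"res",(proj(s,X)-a).round(2),(proj(s2,X)-b).round(2), "top@.08",ray(s,a,.08).round(4)[:2],"side@.08",ray(s2,b,.08).round(4)[:2])
```

```text
side cam [ 0.30976057 -0.61594148  0.56682249]
start [ 0.4773 -0.0763  0.0953] res [ 0.05 -0.19] [-0.34  0.04] top@.08 [ 0.477  -0.0786] side@.08 [ 0.4834 -0.0589]
stop [0.4659 0.0986 0.0966] res [ 0.04 -0.16] [-0.23  0.02] top@.08 [0.4655 0.099 ] side@.08 [0.4719 0.1237]
hub [0.548  0.0494 0.1025] res [ 0.12 -0.41] [-0.63  0.08] top@.08 [0.5488 0.0489] side@.08 [0.561  0.0814]
five_end [ 0.5808 -0.0426  0.08  ] res [ 0.03 -0.1 ] [-0.17  0.03] top@.08 [ 0.5805 -0.0426] side@.08 [ 0.5811 -0.0427]
five_in [ 0.5689 -0.0102  0.0807] res [ 0.04 -0.13] [-0.22  0.03] top@.08 [ 0.5687 -0.0101] side@.08 [ 0.5697 -0.0094]
four_end [ 0.616  -0.0097  0.0783] res [ 0.1  -0.28] [-0.47  0.08] top@.08 [ 0.6152 -0.0093] side@.08 [ 0.616  -0.0119]
screwFR [ 0.4569 -0.1095  0.0801] res [ 0.03 -0.1 ] [-0.19  0.02] top@.08 [ 0.4567 -0.1095] side@.08 [ 0.4572 -0.1096]
screwFL [0.4417 0.134  0.0817] res [ 0.03 -0.12] [-0.18  0.01] top@.08 [0.4414 0.1341] side@.08 [0.4426 0.1365]
screwBL [0.6255 0.1458 0.0809] res [ 0.04 -0.12] [-0.17  0.03] top@.08 [0.6253 0.146 ] side@.08 [0.6265 0.1472]
tin [ 0.6241 -0.0818  0.1021] res [ 0.1  -0.26] [-0.45  0.08] top@.08 [ 0.6269 -0.0851] side@.08 [ 0.6401 -0.0565]
```

```bash
cat >> h.py <<'E'
AX=np.array([.549,.049]); YAW=.0645; START=np.array([.4769,-.0761])
def tool():
    o=ctrl.get_obs(); return np.array(o["position"]),Ro.from_euler("xyz",o["tcp_rot"]).as_matrix(),o
def shift(X): p,R,_=tool(); return (R.T@(np.array(X)-p)*1000).round(1)
def ptr(sel,r,off): # point at radius r along pointer, off mm to its anticlockwise side
    a=np.radians(75)-sel+YAW; u=np.array([np.cos(a),np.sin(a)]); return AX+r*u+off*np.array([-u[1],u[0]])
E
python3 - <<'E'
from h import *
p,R,o=tool(); print(R.round(3)); X=[*ptr(1.047,.044,.030),.2]; print(X,shift(X))
a=np.radians(75)-1.047+YAW; print("pointer dir deg",np.degrees(a))
for k in (1,2): print("axis",k,np.degrees(np.arctan2(R[1,k],R[0,k])))
E
```

```text
[[-0.    -0.948  0.319]
 [-0.     0.319  0.948]
 [-1.     0.    -0.   ]]
[np.float64(0.5810537437917505), np.float64(0.09152713849923153), 0.2] [   7.3 -521.5 -402.8]
pointer dir deg 18.706896628396624
axis 1 161.3898264694095
axis 2 71.38982660657364
```

```bash
python3 -m jog '[[0,0,0,-60,0,0,1],[0,0,0,-60,-20,-15,1],[-0.1,0,0,-60,-50,-38,1],[-0.2,0,0,-60,-80,-62,1],[-0.3,0,0,-60,-110,-85,1],[-0.4,0,0,-60,-140,-108,1],[-0.5,0,0,-60,-170,-131,1],[-0.6,0,0,-60,-200,-154,1],[-0.65,0,0,-60,-230,-177,1],[-0.65,0,0,-60,-260,-200,1]]' 30
python3 - <<'E'
from h import *
X=[*ptr(1.047,.044,.032),.2]; print(shift(X)); p,R,o=tool(); print(p,R.round(3)[:,1:],o["gripper_width"],o["joint_pos"].round(2) if hasattr(o["joint_pos"],"round") else o["joint_pos"])
E
```

```text
clock: 1.23
position: [0.3986, 0.3655, 0.2675]
tcp_rot: [-1.325, 1.57, 0.574]
wrist_force: [0.1, 0.7, -0.5]
gripper_width: 0.0
[  67.5  -84.1 -316.3]
[0.39861522 0.36553115 0.26752844] [[-0.946 -0.323]
 [-0.323  0.946]
 [-0.001  0.   ]] 0.00040219901275005877 [ 0.7  -0.19  1.64 -0.    1.69 -1.2 ]
```

```bash
python3 -m jog '[[0,0,0,0,-10,-40,1],[0,0,0,0,-20,-80,1],[0,0,0,0,-31,-118,1],[0,0,0,0,-42,-158,1],[0,0,0,0,-53,-198,1],[0,0,0,0,-63,-237,1],[0,0,0,20,-73,-275,1],[0,0,0,50,-84,-316,1],[0,0,0,67,-84,-316,1],[0,0,0,67,-84,-316,1]]'
python3 - <<'E'
from h import *
X=[*ptr(1.047,.044,.032),.11]; print(shift(X)); p,R,o=tool(); print(p,o["joint_vel"])
for n in("side","top"):
    s=optics.snapshot(n); u=proj(s,p).round(1); print(n,u)
    c=s["pixels"][150:310,220:430]; cv2.imwrite(f"pics/{n}1.png",cv2.resize(c,None,fx=3.5,fy=3.5))
E
```

```text
clock: 2.07
position: [0.5781, 0.0921, 0.195]
tcp_rot: [1.418, 1.564, -2.972]
wrist_force: [-0.3, -0.2, -1.1]
gripper_width: 0.002
[84.9 -3.2  0.5]
[0.57805688 0.09206972 0.19496699] [ 0.05406599 -0.03949225 -0.04663095  0.01164331  0.07844089  0.04045243]
side [306.1 149.6]
top [306.9 215.7]
```

View pics/side1.png

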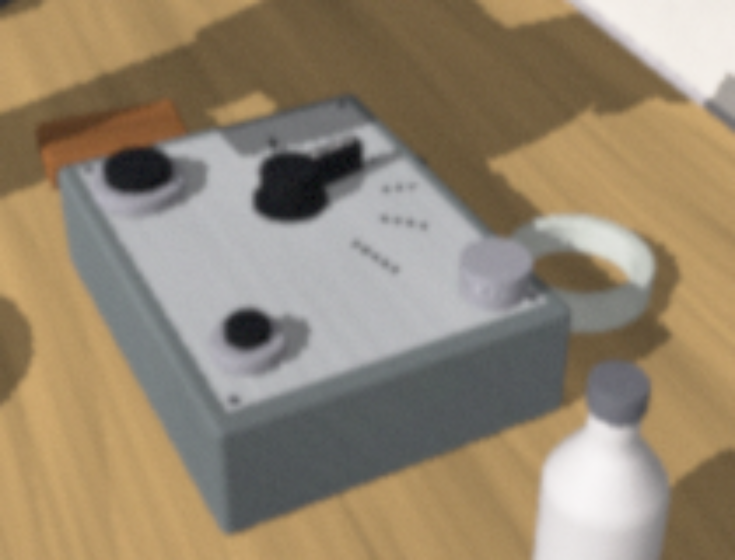

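View pics/top1.png

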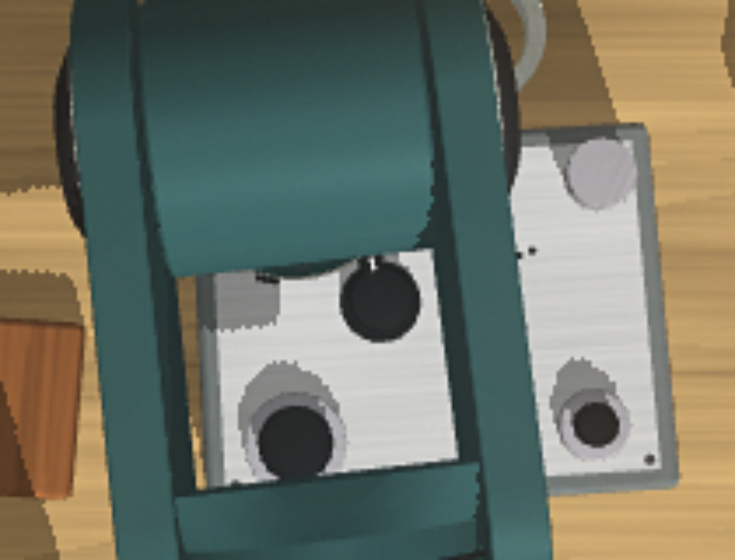

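The arm hides the pointer in the top view. The side view still shows the selector at level two, near crop (335,165), and the gripper is just above the crop. I'll descend beside the pointer.

```bash
python3 -m jog '[[0,0,0,25,-3,0,1],[0,0,0,50,-3,0,1],[0,0,0,75,-3,0,1],[0,0,0,85,-3,0,1],[0,0,0,85,-3,0,1],[0,0,0,85,-3,0,1]]'
python3 - <<'E'
from h import *
p,R,o=tool(); print(p,o["joint_vel"],R.round(3).tolist())
print(shift([*ptr(1.047,.044,.032),.098]))
s=optics.snapshot("side"); print(proj(s,p))
cv2.imwrite(f"pics/side2.png",cv2.resize(s["pixels"][120:270,230:430],None,fx=4,fy=4))
E
```

```text
clock: 2.67
position: [0.5817, 0.0963, 0.1171]
tcp_rot: [-1.748, 1.569, 0.149]
wrist_force: [-0.3, 0.3, 0.7]
gripper_width: 0.0
[0.58172068 0.09631032 0.11713298] [-0.0069208  -0.01092803 -0.01861802  0.00016564  0.0019705  -0.00242692] [[0.001, -0.947, -0.32], [0.0, -0.32, 0.947], [-1.0, -0.001, -0.0]]
[19.1  2.2 -2.3]
[307.78966946 179.46452783]
```

View pics/side2.png

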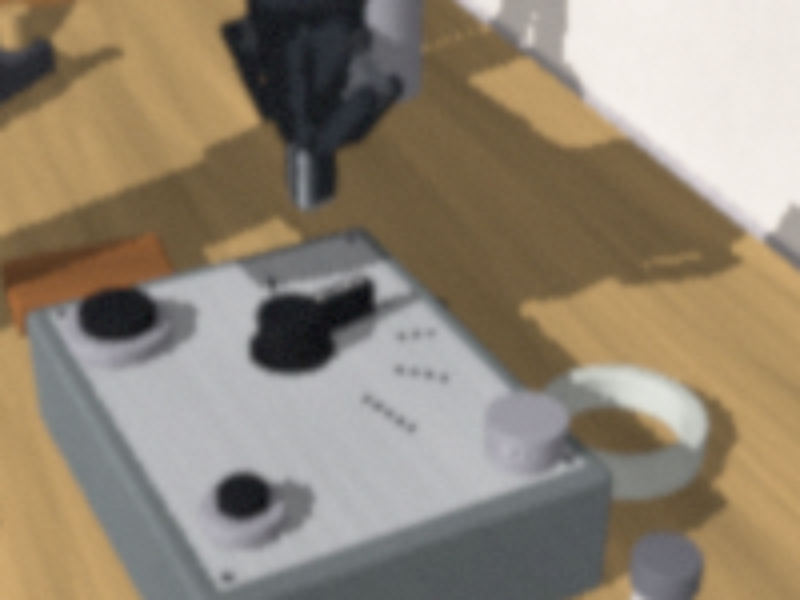

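The side view shows the closed fingertip end at crop (308,208). The TCP projects to (311,238), so there is a 7 px discrepancy. I'll let the arm settle and recheck before going lower.

```bash
python3 -m jog '[[0,0,0,0,0,0,1],[0,0,0,0,0,0,1],[0,0,0,0,0,0,1]]'
python3 - <<'E'
from h import *
p,R,o=tool(); print(p,o["joint_vel"])
s=optics.snapshot("side"); print(proj(s,p), proj(s,p+[0,0,.01])-proj(s,p))
cv2.imwrite(f"pics/side3.png",cv2.resize(s["pixels"][140:220,270:370],None,fx=7,fy=7,interpolation=cv2.INTER_CUBIC))
E
```

```text
clock: 2.97
position: [0.5818, 0.0956, 0.1164]
tcp_rot: [-1.789, 1.569, 0.107]
wrist_force: [0.6, -0.4, -0.4]
gripper_width: -0.0
[0.58179412 0.09563259 0.11643819] [ 7.59305923e-04  5.79053298e-03  6.40979251e-03 -1.05808247e-03
 -3.87469698e-03  1.30705413e-05]
[307.9363556 179.8597296] [-0.09809656 -3.80583977]
```

View pics/side3.png

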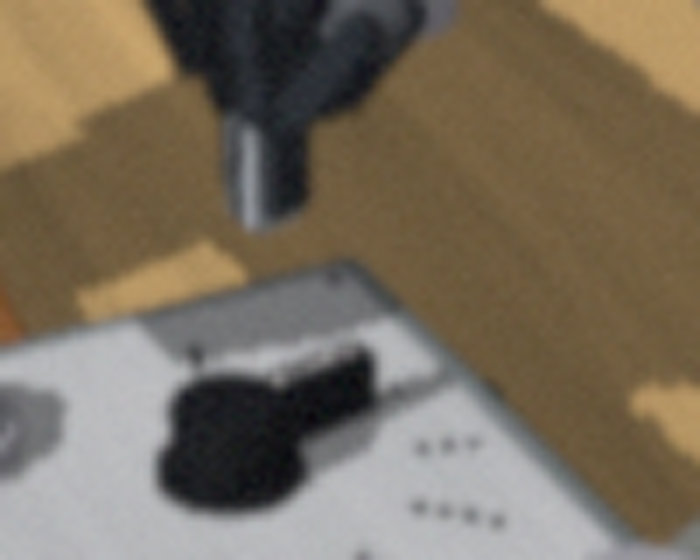

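```bash
python3 -m jog '[[0,0,0,5,0,0,1],[0,0,0,10,0,0,1],[0,0,0,14,0,0,1],[0,0,0,16,0,0,1],[0,0,0,16,0,0,1],[0,0,0,16,0,0,1]]'
python3 - <<'E'
from h import *
p,R,o=tool(); print(p,np.round(o["wrist_force"],1))
s=optics.snapshot("side"); print((proj(s,p)-[270,150])*7)
cv2.imwrite(f"pics/side4.png",cv2.resize(s["pixels"][150:230,270:370],None,fx=7,fy=7,interpolation=cv2.INTER_CUBIC))
s=optics.snapshot("top"); print((proj(s,p)))
cv2.imwrite(f"pics/top4.png",s["pixels"])
E
```

```text
clock: 3.52
position: [0.5813, 0.0955, 0.0991]
tcp_rot: [1.361, 1.57, -3.026]
wrist_force: [-0.1, -0.5, 0.7]
gripper_width: 0.002
[0.58132291 0.09553516 0.09910841] [-0.1 -0.5  0.7]
[265.5017122  254.84925092]
[305.82748049 219.45897514]
```

View pics/side4.png

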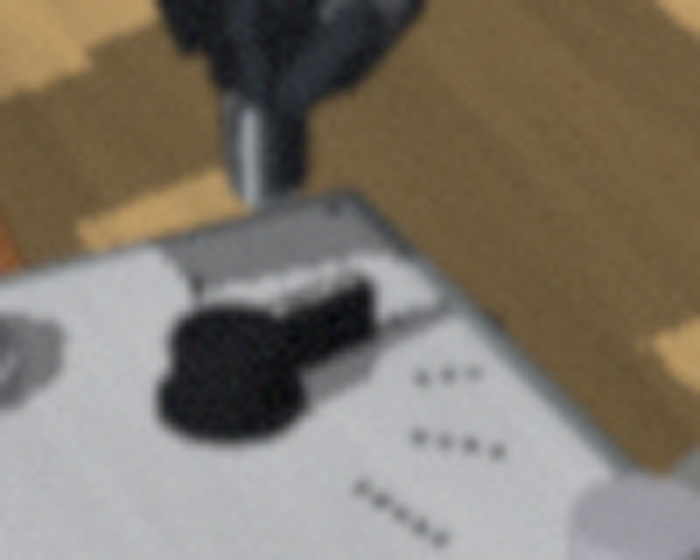

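View pics/top4.png

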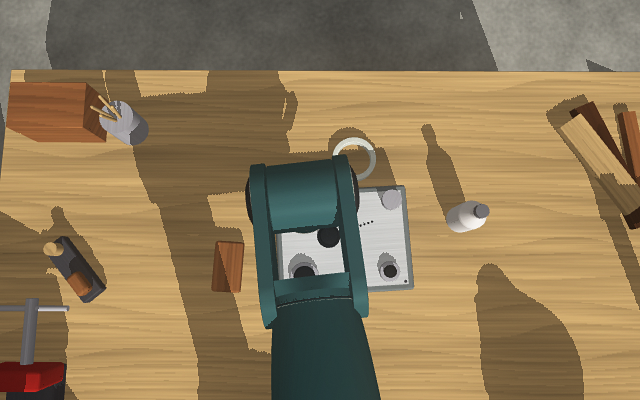

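The visible fingertip at crop (268,205) is about 7 px, or roughly 19 mm, above the reported TCP at (265,255). I'll go down in small steps and watch the force to find which is right.

```bash
python3 -m jog '[[0,0,0,3,0,0,1],[0,0,0,6,0,0,1],[0,0,0,9,0,0,1],[0,0,0,12,0,0,1],[0,0,0,12,0,0,1],[0,0,0,12,0,0,1]]'
python3 -m jog '[[0,0,0,2,0,0,1],[0,0,0,4,0,0,1],[0,0,0,4,0,0,1],[0,0,0,4,0,0,1]]'
python3 - <<'E'
from h import *
p,R,o=tool(); print(p,np.round(o["wrist_force"],1))
s=optics.snapshot("side"); print((proj(s,p)-[270,150])*7)
cv2.imwrite(f"pics/side5.png",cv2.resize(s["pixels"][150:230,270:370],None,fx=7,fy=7,interpolation=cv2.INTER_CUBIC))
E
```

```text
clock: 4.12
position: [0.5813, 0.0955, 0.087]
tcp_rot: [1.371, 1.57, -3.017]
wrist_force: [0.3, 0.1, -0.1]
gripper_width: -0.001
clock: 4.45
position: [0.5813, 0.0955, 0.0832]
tcp_rot: [1.468, 1.571, -2.919]
wrist_force: [-0.0, 0.7, -1.1]
gripper_width: -0.001
[0.58134046 0.09553583 0.08318053] [-0.   0.7 -1.1]
[266.61567719 295.71145717]
```

View pics/side5.png

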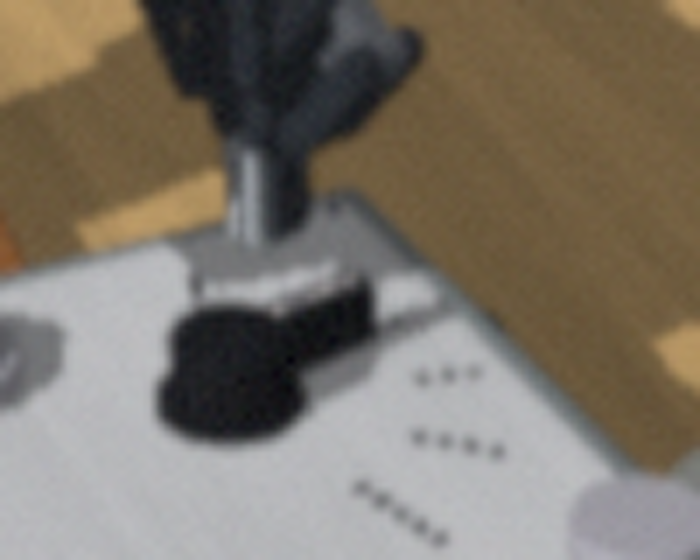

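Run:
```python
from h import *
s=optics.snapshot("side"); f=lambda X:((proj(s,X)-[270,150])*7).round()
print("hubtop",f([*AX,.108]),"tip",f([*ptr(1.047,.055,0),.108]),"boxBL",f([.541+.110-.009,.0182+.14+.007,.08]))
print("tcp xy at .08/.083/.102",f([.5813,.0955,.08]),f([.5813,.0955,.083]),f([.5813,.0955,.102]))
# pixel back to planes
for z in (.083,.102): print(z,ray(s,(270+262/7,150+240/7),z))
print("offbar",f([*ptr(0,.06,0),.08]),f([*ptr(0,.075,0),.08]))
```

```text
hubtop [223. 324.] tip [355. 262.] boxBL [352. 172.]
tcp xy at .08/.083/.102 [267. 304.] [267. 296.] [265. 247.]
0.083 [0.59316799 0.12956217 0.083     ]
0.102 [0.58203841 0.1002858  0.102     ]
offbar [196. 299.] [189. 276.]
```

```bash
python3 -m jog '[[0,0,0,1,0,0,1],[0,0,0,2,0,0,1],[0,0,0,3,0,0,1],[0,0,0,4,0,0,1],[0,0,0,4,0,0,1]]'
python3 -m jog '[[0,0,0,1,0,0,1],[0,0,0,2,0,0,1],[0,0,0,2,0,0,1]]'
```

```text
clock: 4.97
position: [0.5813, 0.0955, 0.079]
tcp_rot: [1.425, 1.57, -2.963]
wrist_force: [-0.1, 0.1, 0.5]
gripper_width: 0.005
clock: 5.22
position: [0.5813, 0.0955, 0.0771]
tcp_rot: [1.325, 1.571, -3.062]
wrist_force: [-0.4, 0.1, 0.2]
gripper_width: -0.001
```

No contact down to a reported 0.077, so the picture is right: the finger's end is about 19 mm above the reported TCP, now at z ≈ 0.096. That is a good height for the bar. Next I'll compute an arc push for the first click.

```bash
cat >> h.py <<'E'
def plan(phis,r,d,z):
    p,R,_=tool(); th0=np.arctan2(R[1,2],R[0,2])
    for f in phis:
        X=np.array([*ptr(f,r,d),z]); a=np.radians(75)-f+YAW+np.pi/2
        print(f"phi {f:.3f} ax {-(a-th0):.3f}",(R.T@(X-p)*1000).round(1))
E
python3 - <<'E'
from h import *
plan([1.047,1.1,1.15,1.2,1.25,1.3,1.35,1.4],.044,.0215,.075)
E
```

```text
phi 1.047 ax -0.001 [  2.1   1.5 -12.2]
phi 1.100 ax 0.052 [  2.1   0.4 -14.6]
phi 1.150 ax 0.102 [  2.1  -0.5 -16.8]
phi 1.200 ax 0.152 [  2.1  -1.2 -19.2]
phi 1.250 ax 0.202 [  2.1  -1.9 -21.5]
phi 1.300 ax 0.252 [  2.1  -2.5 -23.9]
phi 1.350 ax 0.302 [  2.1  -2.9 -26.3]
phi 1.400 ax 0.352 [  2.1  -3.2 -28.7]
```

```bash
python3 -m jog '[[0,0,0,2,1,-4,1],[0,0,0,2,1,-8,1],[0,0,0,2,1,-11,1],[0.05,0,0,2,0.4,-14.5,1],[0.1,0,0,2,-0.5,-17,1],[0.15,0,0,2,-1.2,-19,1],[0.15,0,0,2,-1.2,-19,1]]'
python3 - <<'E'
from h import *
p,R,o=tool(); print(p,np.round(o["wrist_force"],1))
s=optics.snapshot("side"); print((proj(s,p)-[270,150])*7)
cv2.imwrite(f"pics/side6.png",cv2.resize(s["pixels"][150:230,270:370],None,fx=7,fy=7,interpolation=cv2.INTER_CUBIC))
E
```

```text
clock: 5.8
position: [0.5889, 0.0773, 0.0753]
tcp_rot: [-2.596, 1.571, -0.853]
wrist_force: [-0.7, 0.4, -0.2]
gripper_width: 0.0
[0.58887228 0.07734819 0.07532399] [-0.7  0.4 -0.2]
[308.80685215 338.06501739]
```

View pics/side6.png

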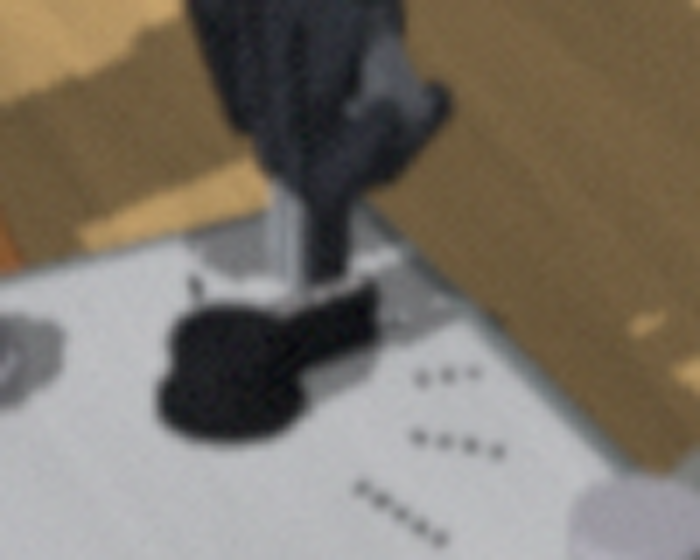

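The finger is right behind the bar at crop (310,285) and hasn't touched it yet; the bar hasn't moved. The finger is thinner than I assumed, so I'll continue with a smaller offset.

Run:
```python
from h import *
plan([1.047,1.1,1.15,1.2,1.25,1.3,1.35,1.4],.044,.014,.075)
```

```text
phi 1.047 ax -0.151 [ 0.3  2.7 -0.7]
phi 1.100 ax -0.098 [ 0.3  1.7 -2.9]
phi 1.150 ax -0.048 [ 0.3  0.8 -5.1]
phi 1.200 ax 0.002 [ 0.3  0.1 -7.2]
phi 1.250 ax 0.052 [ 0.3 -0.5 -9.5]
phi 1.300 ax 0.102 [  0.3  -1.1 -11.7]
phi 1.350 ax 0.152 [  0.3  -1.5 -14. ]
phi 1.400 ax 0.202 [  0.3  -1.8 -16.3]
```

```bash
python3 -m jog '[[-0.05,0,0,0,1,-1.5,1],[-0.05,0,0,0,1,-3,1],[-0.03,0,0,0,0.8,-5,1]]'
python3 -m jog '[[0.03,0,0,0,-0.5,-1,1],[0.05,0,0,0,-0.7,-2.2,1],[0.05,0,0,0,-0.7,-2.2,1]]'
python3 - <<'E'
from h import *
p,R,o=tool(); print(p,np.round(o["wrist_force"],1))
s=optics.snapshot("side")
cv2.imwrite(f"pics/side7.png",cv2.resize(s["pixels"][150:230,270:370],None,fx=7,fy=7,interpolation=cv2.INTER_CUBIC))
E
```

```text
clock: 6.1
position: [0.5887, 0.0729, 0.0754]
tcp_rot: [-1.175, 1.571, 0.601]
wrist_force: [0.9, -0.3, -0.7]
gripper_width: -0.001
clock: 6.35
position: [0.5899, 0.0707, 0.0754]
tcp_rot: [-2.208, 1.571, -0.484]
wrist_force: [-0.2, 0.2, 0.8]
gripper_width: -0.002
[0.58994731 0.07066103 0.07536954] [-0.2  0.2  0.8]
```

View pics/side7.png

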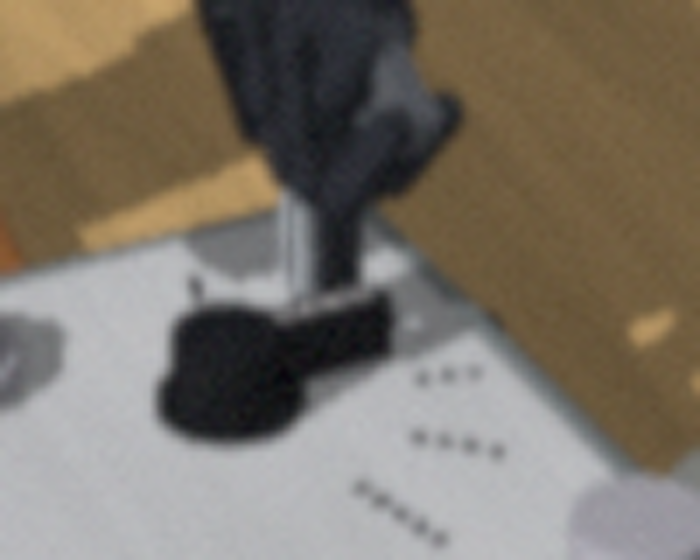

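The bar has started to turn, its end moving from crop x≈378 to ≈392. I'll continue past the first hump.

Run:
```python
from h import *
plan([1.2,1.25,1.3,1.35,1.4],.044,.014,.075)
```

```text
phi 1.200 ax -0.019 [ 0.3 -0.  -0.3]
phi 1.250 ax 0.031 [ 0.3 -0.7 -2.5]
phi 1.300 ax 0.081 [ 0.3 -1.3 -4.8]
phi 1.350 ax 0.131 [ 0.3 -1.8 -7. ]
phi 1.400 ax 0.181 [ 0.3 -2.1 -9.3]
```

```bash
python3 -m jog '[[0.03,0,0,0,-0.7,-2.5,1],[0.08,0,0,0,-1.3,-4.8,1],[0.13,0,0,0,-1.8,-7,1],[0.18,0,0,0,-2.1,-9.3,1],[0.18,0,0,0,-2.1,-9.3,1],[0.18,0,0,0,-2.1,-9.3,1]]'
python3 - <<'E'
from h import *
p,R,o=tool(); print(p,np.round(o["wrist_force"],1))
s=optics.snapshot("side")
cv2.imwrite(f"pics/side8.png",cv2.resize(s["pixels"][150:230,270:370],None,fx=7,fy=7,interpolation=cv2.INTER_CUBIC))
plan([1.4,1.5,1.6,1.7,1.75,1.8,1.85,1.9,1.95],.044,.014,.075)
f=lambda X:((proj(s,X)-[270,150])*7).round()
for a in (1.05,1.2,1.4,1.57,1.7,1.85,2.09,2.2): print(a,"tip centre top",f([*ptr(a,.055,0),.108]),f([*ptr(a,.055,0),.084]))
E
```

```text
clock: 6.9
position: [0.5933, 0.062, 0.0753]
tcp_rot: [2.373, 1.571, -2.363]
wrist_force: [0.1, 0.6, 0.2]
gripper_width: -0.001
[0.59331575 0.06195979 0.07527341] [0.1 0.6 0.2]
phi 1.400 ax 0.004 [ 0.3 -0.1 -0.2]
phi 1.500 ax 0.104 [ 0.3 -1.2 -4.7]
phi 1.600 ax 0.204 [ 0.3 -1.9 -9.3]
phi 1.700 ax 0.304 [  0.3  -2.2 -13.9]
phi 1.750 ax 0.354 [  0.3  -2.2 -16.2]
phi 1.800 ax 0.404 [  0.3  -2.  -18.5]
phi 1.850 ax 0.454 [  0.3  -1.7 -20.8]
phi 1.900 ax 0.504 [  0.3  -1.3 -23. ]
phi 1.950 ax 0.554 [  0.3  -0.8 -25.3]
1.05 tip centre top [356. 262.] [356. 324.]
1.2 tip centre top [371. 272.] [371. 335.]
1.4 tip centre top [388. 289.] [387. 352.]
1.57 tip centre top [396. 304.] [396. 367.]
1.7 tip centre top [400. 316.] [400. 380.]
1.85 tip centre top [401. 331.] [400. 395.]
2.09 tip centre top [393. 354.] [393. 418.]
2.2 tip centre top [386. 364.] [386. 429.]
```

View pics/side8.png

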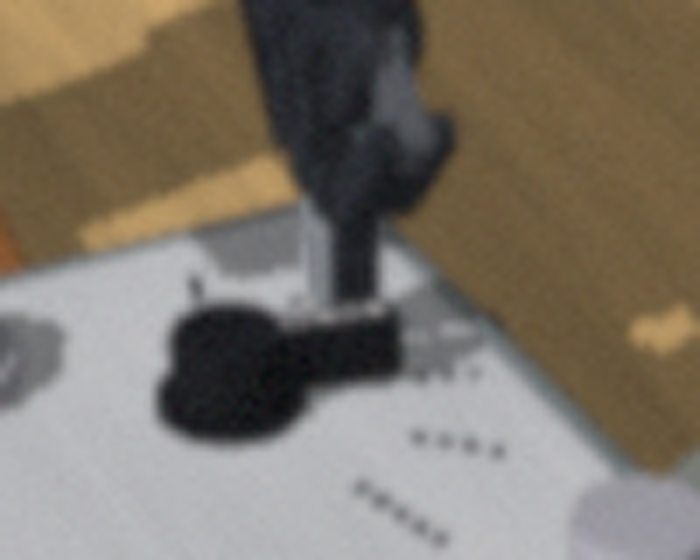

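Run:
```python
from h import *
s=optics.snapshot("side")
f=lambda X:((proj(s,X)-[270,150])*7).round()
for a in (1.05,1.2,1.3,1.4,1.5,1.57,1.7,1.85,2.09,2.2): print(a,"near low/up, far up",f([*ptr(a,.055,-.007),.084]),f([*ptr(a,.055,-.007),.108]),f([*ptr(a,.055,.007),.108]))
```

```text
1.05 near low/up, far up [370. 333.] [370. 270.] [341. 253.]
1.2 near low/up, far up [383. 345.] [384. 282.] [359. 263.]
1.3 near low/up, far up [390. 354.] [391. 291.] [370. 270.]
1.4 near low/up, far up [396. 363.] [396. 300.] [379. 278.]
1.5 near low/up, far up [399. 373.] [400. 309.] [387. 286.]
1.57 near low/up, far up [401. 379.] [401. 316.] [392. 292.]
1.7 near low/up, far up [402. 392.] [402. 328.] [398. 304.]
1.85 near low/up, far up [399. 407.] [399. 343.] [402. 318.]
2.09 near low/up, far up [386. 431.] [386. 366.] [400. 342.]
2.2 near low/up, far up [377. 441.] [377. 376.] [395. 353.]
```

The near-lower corner of the bar's end at about (402,378) puts the selector at roughly 1.5–1.57, so it has very likely clicked to three. Now I'll push slowly on toward four.

```bash
python3 -m jog '[[0.05,0,0,0,-0.6,-2.5,1],[0.1,0,0,0,-1.2,-4.7,1],[0.15,0,0,0,-1.6,-7,1],[0.2,0,0,0,-1.9,-9.3,1],[0.25,0,0,0,-2.1,-11.6,1],[0.3,0,0,0,-2.2,-13.9,1],[0.3,0,0,0,-2.2,-13.9,1]]'
python3 - <<'E'
from h import *
p,R,o=tool(); print(p,np.round(o["wrist_force"],1))
s=optics.snapshot("side")
cv2.imwrite(f"pics/side9.png",cv2.resize(s["pixels"][150:230,270:370],None,fx=7,fy=7,interpolation=cv2.INTER_CUBIC))
plan([1.7,1.75,1.8,1.85,1.9,1.95],.044,.014,.075)
E
```

```text
clock: 7.58
position: [0.5952, 0.0479, 0.0753]
tcp_rot: [-2.741, 1.571, -1.496]
wrist_force: [0.4, 0.1, -0.7]
gripper_width: -0.003
[0.59516553 0.04790495 0.07530007] [ 0.4  0.1 -0.7]
phi 1.700 ax 0.003 [0.3 0.  0.1]
phi 1.750 ax 0.053 [ 0.3 -0.6 -2.1]
phi 1.800 ax 0.103 [ 0.3 -1.1 -4.4]
phi 1.850 ax 0.153 [ 0.3 -1.5 -6.7]
phi 1.900 ax 0.203 [ 0.3 -1.8 -8.9]
phi 1.950 ax 0.253 [  0.3  -2.  -11.2]
```

View pics/side9.png

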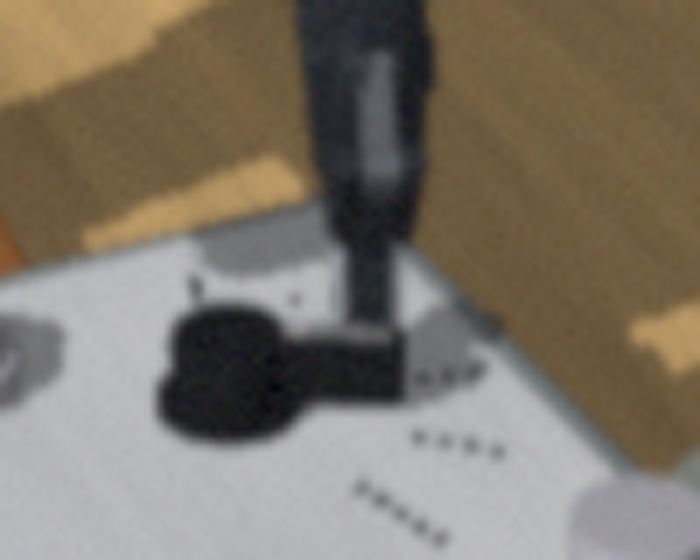

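The near-lower corner is now at (405,403), so the selector is at about 1.72 and following the finger. I'll push just past the hump at 1.83, to a nominal 1.88.

```bash
python3 -m jog '[[0.05,0,0,0,-0.6,-2.1,1],[0.08,0,0,0,-0.9,-3.5,1],[0.1,0,0,0,-1.1,-4.5,1],[0.13,0,0,0,-1.3,-5.5,1],[0.15,0,0,0,-1.5,-6.7,1],[0.18,0,0,0,-1.7,-8,1],[0.18,0,0,0,-1.7,-8,1]]'
python3 - <<'E'
from h import *
p,R,o=tool(); print(p,np.round(o["wrist_force"],1))
s=optics.snapshot("side")
cv2.imwrite(f"pics/side10.png",cv2.resize(s["pixels"][150:230,270:370],None,fx=7,fy=7,interpolation=cv2.INTER_CUBIC))
plan([1.85,1.9,1.95],.044,.014,.075)
E
```

```text
clock: 8.22
position: [0.5942, 0.0398, 0.0753]
tcp_rot: [-2.989, 1.571, -1.923]
wrist_force: [-0.1, -0.0, 0.4]
gripper_width: 0.002
[0.59421    0.03984182 0.07530346] [-0.1 -0.   0.4]
phi 1.850 ax -0.027 [0.3 0.4 1.3]
phi 1.900 ax 0.023 [ 0.3 -0.3 -0.9]
phi 1.950 ax 0.073 [ 0.3 -0.9 -3.1]
```

View pics/side10.png

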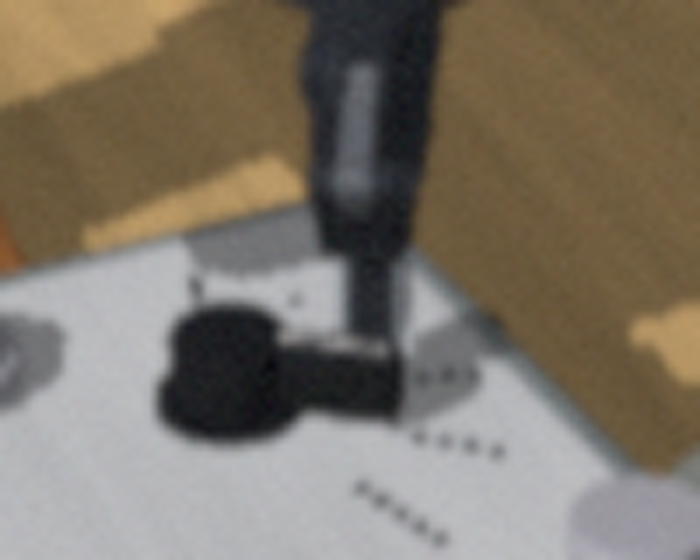

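The near-lower corner is at (400,420), so the selector is at about 1.9. It may not have snapped yet, so I'll nudge it a little further.

```bash
python3 -m jog '[[0.03,0,0,0,-0.3,-1,1],[0.05,0,0,0,-0.6,-2,1],[0.07,0,0,0,-0.9,-3,1],[0.07,0,0,0,-0.9,-3,1],[0.07,0,0,0,-0.9,-3,1]]'
python3 - <<'E'
from h import *
p,R,o=tool(); print(p,np.round(o["wrist_force"],1))
s=optics.snapshot("side")
cv2.imwrite(f"pics/side11.png",cv2.resize(s["pixels"][150:230,270:370],None,fx=7,fy=7,interpolation=cv2.INTER_CUBIC))
E
```

```text
clock: 8.68
position: [0.5936, 0.0368, 0.0753]
tcp_rot: [2.592, 1.571, -2.694]
wrist_force: [-0.1, -0.2, 0.9]
gripper_width: 0.001
[0.59356729 0.03682215 0.07527948] [-0.1 -0.2  0.9]
```

View pics/side11.png

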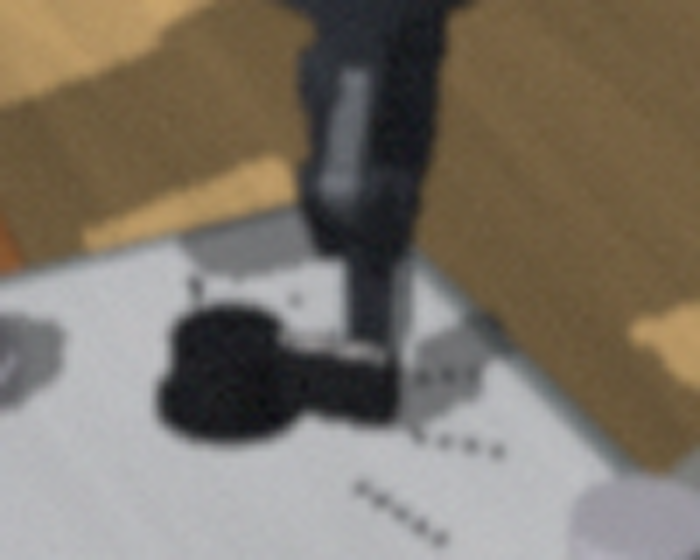

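The corner is at (396,425), about 1.97 and past the hump. I'll back the finger off and let the detent show where it rests.

```bash
python3 -m jog '[[0,0,0,0,0,6,1],[0,0,0,0,0,12,1],[0,0,0,0,0,15,1],[0,0,0,-20,0,15,1],[0,0,0,-45,0,15,1],[0,0,0,-60,0,15,1],[0,0,0,-60,0,15,1]]'
python3 - <<'E'
from h import *
p,R,o=tool(); print(p,np.round(o["wrist_force"],1))
s=optics.snapshot("side")
cv2.imwrite(f"pics/side12.png",cv2.resize(s["pixels"][150:230,270:370],None,fx=7,fy=7,interpolation=cv2.INTER_CUBIC))
s=optics.snapshot("top")
cv2.imwrite(f"pics/top12.png",cv2.resize(s["pixels"][178:298,262:422],None,fx=5,fy=5,interpolation=cv2.INTER_CUBIC))
E
```

```text
clock: 9.32
position: [0.6033, 0.0498, 0.1392]
tcp_rot: [-0.954, 1.566, 0.042]
wrist_force: [0.9, -0.2, 0.2]
gripper_width: 0.005
[0.60328444 0.04982938 0.13921275] [ 0.9 -0.2  0.2]
```

View pics/side12.png

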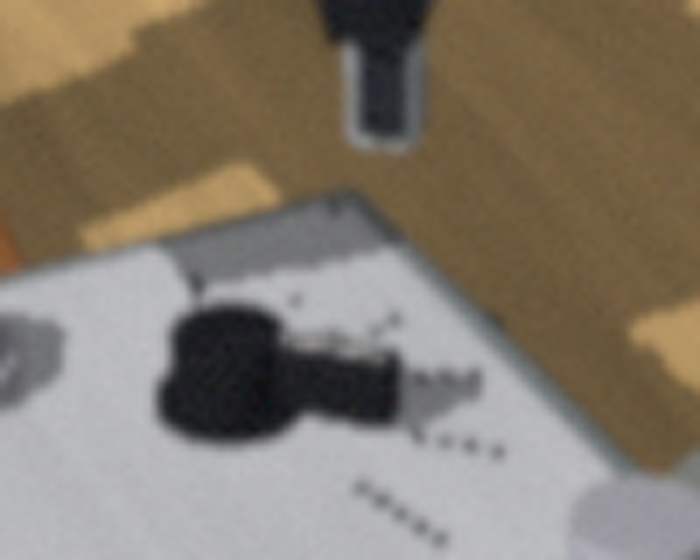

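View pics/top12.png

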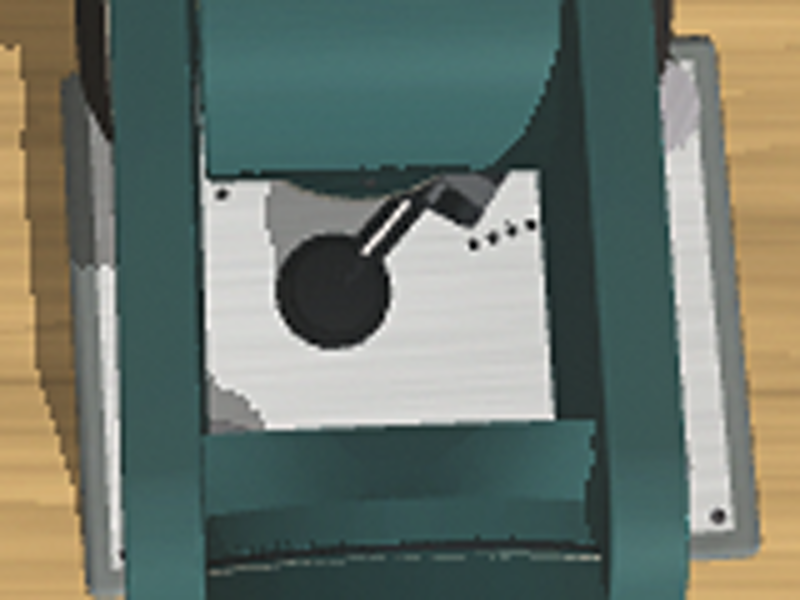

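Run:
```python
from h import *
s=optics.snapshot("top")
a=ray(s,z1((366,252)),.108)[:2]; b=ray(s,z1((405,203)),.108)[:2]; h=ray(s,z1((333,292)),.108)[:2]
for q in (b-a,b-h,a-h,): print("sel",np.radians(75)+YAW-np.arctan2(q[1],q[0]))
X=[*START,.139]; print(shift(X)); p,R,o=tool(); print("ang z",np.degrees(np.arctan2(R[1,2],R[0,2])),o["joint_pos"])
```

```text
sel 2.045844757614664
sel 2.05371724888481
sel 2.063278816956837
[  -4.4   36.4 -173.3]
ang z 57.07871445261486 [ 3.99977074e-02 -9.45395735e-03  1.69027311e+00 -3.36202862e-05
  1.46134878e+00 -9.56210030e-01]
```

The white line in the top view, (366,252)→(405,203), gives a selector angle of about 2.05, which is level four within reading error. Next I'll go over the start button.

```bash
python3 -m jog '[[0,0,0,-5,8,-38,1],[0,0,0,-5,16,-76,1],[0,0,0,-5,24,-114,1],[0,0,0,-5,32,-150,1],[0,0,0,-5,36.4,-173,1],[0,0,0,-5,36.4,-173,1],[0,0,0,-5,36.4,-173,1]]'
python3 - <<'E'
from h import *
p,R,o=tool(); print(p,np.round(o["wrist_force"],1),shift([*START,.139]))
s=optics.snapshot("side"); u=proj(s,p+[0,0,.019]); print((u-[240,165])*5,(proj(s,[*START,.102])-[240,165])*5)
cv2.imwrite(f"pics/side13.png",cv2.resize(s["pixels"][165:275,240:380],None,fx=5,fy=5,interpolation=cv2.INTER_CUBIC))
s=optics.snapshot("top")
cv2.imwrite(f"pics/top13.png",cv2.resize(s["pixels"][178:298,262:422],None,fx=5,fy=5,interpolation=cv2.INTER_CUBIC))
E
```

```text
clock: 10.05
position: [0.4765, -0.0766, 0.1396]
tcp_rot: [1.773, 1.57, 2.767]
wrist_force: [0.4, 0.5, 0.6]
gripper_width: 0.001
[ 0.47649332 -0.07655348  0.13959093] [0.4 0.5 0.6] [ 0.6 -0.1  0.6]
[241.13896831 257.88808192] [249.37390332 379.50019723]
```

View pics/side13.png

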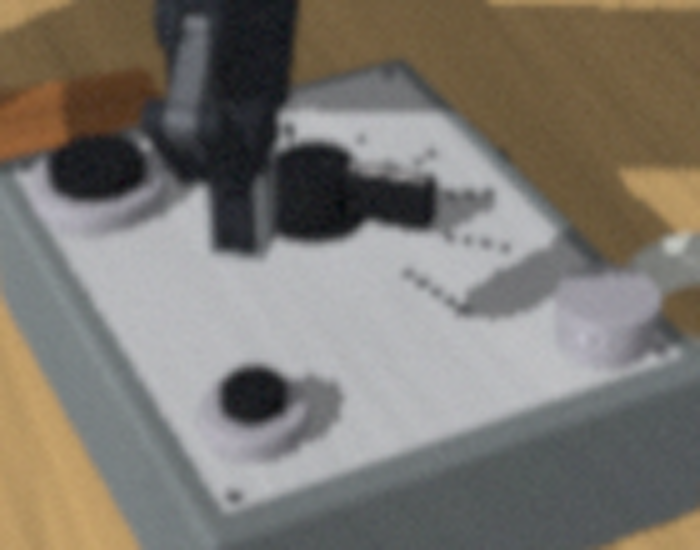

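View pics/top13.png

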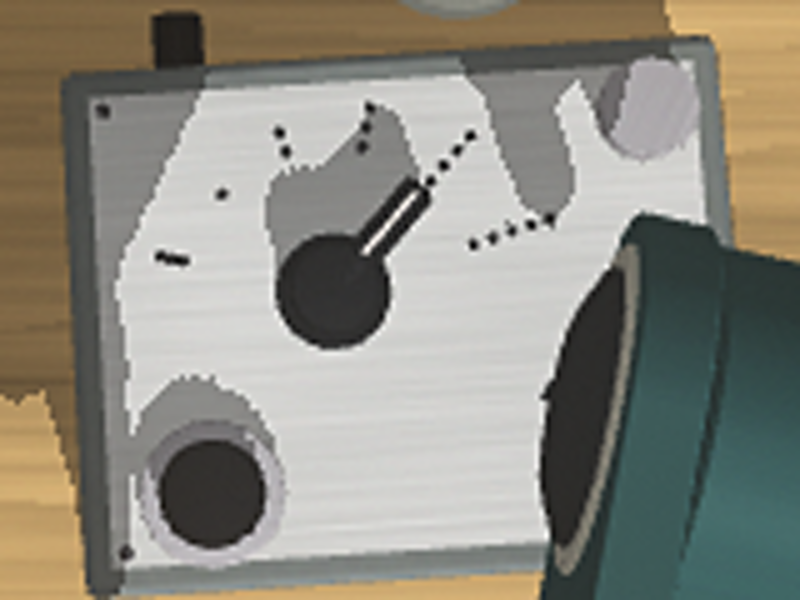

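The pointer now lines up exactly with the four-dot row, with its end at (425,190) and the dots from (431,181) to (471,135). The fingertip is at (240,250), directly above the start button. I'll go down onto it.

```bash
python3 -m jog '[[0,0,0,15,0,0.6,1],[0,0,0,30,0,0.6,1],[0,0,0,45,0,0.6,1],[0,0,0,54,0,0.6,1],[0,0,0,54,0,0.6,1],[0,0,0,54,0,0.6,1]]'
python3 -m jog '[[0,0,0,1,0,0,1],[0,0,0,2,0,0,1],[0,0,0,3,0,0,1],[0,0,0,4,0,0,1],[0,0,0,4,0,0,1]]'
python3 -m jog '[[0,0,0,1,0,0,1],[0,0,0,2,0,0,1],[0,0,0,2,0,0,1],[0,0,0,2,0,0,1]]'
python3 - <<'E'
from h import *
s=optics.snapshot("side")
cv2.imwrite(f"pics/side14.png",cv2.resize(s["pixels"][195:275,240:340],None,fx=7,fy=7,interpolation=cv2.INTER_CUBIC))
E
```

```text
clock: 10.65
position: [0.4776, -0.075, 0.0861]
tcp_rot: [1.873, 1.57, 2.87]
wrist_force: [-0.4, 1.1, 0.1]
gripper_width: 0.002
clock: 11.07
position: [0.4775, -0.0755, 0.0824]
tcp_rot: [-1.167, 1.571, -0.171]
wrist_force: [0.4, -0.9, -0.0]
gripper_width: 0.001
clock: 11.4
position: [0.4774, -0.0755, 0.0802]
tcp_rot: [2.007, 1.571, 3.003]
wrist_force: [-0.2, 0.8, -0.4]
gripper_width: -0.002
```

View pics/side14.png

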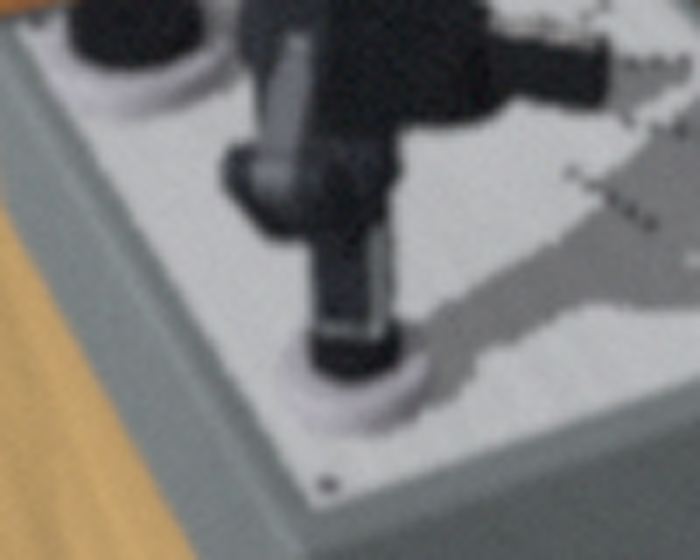

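The fingertip sits just over the cap, with its edge at (345,335) and the cap at (355,345), and there is no force yet. I'll press on in small steps.

```bash
python3 -m jog '[[0,0,0,1,0,0,1],[0,0,0,2,0,0,1],[0,0,0,2,0,0,1]]'
python3 -m jog '[[0,0,0,1,0,0,1],[0,0,0,2,0,0,1],[0,0,0,2,0,0,1]]'
python3 -m jog '[[0,0,0,1,0,0,1],[0,0,0,2,0,0,1],[0,0,0,2,0,0,1]]'
```

```text
clock: 11.7
position: [0.4774, -0.0754, 0.0781]
tcp_rot: [1.996, 1.571, 2.992]
wrist_force: [0.1, -0.0, -0.3]
gripper_width: -0.0
clock: 11.95
position: [0.4775, -0.0755, 0.0762]
tcp_rot: [-1.112, 1.571, -0.116]
wrist_force: [-0.2, -0.0, 2.2]
gripper_width: 0.0
clock: 12.2
position: [0.4775, -0.0755, 0.0742]
tcp_rot: [-1.12, 1.571, -0.124]
wrist_force: [-0.5, 0.4, 4.3]
gripper_width: 0.002
```

```bash
python3 -m jog '[[0,0,0,1,0,0,1],[0,0,0,2,0,0,1],[0,0,0,2,0,0,1]]'
python3 -m jog '[[0,0,0,1,0,0,1],[0,0,0,1,0,0,1],[0,0,0,1,0,0,1]]'
python3 -m jog '[[0,0,0,0.5,0,0,1],[0,0,0,1,0,0,1],[0,0,0,1,0,0,1]]'
```

```text
clock: 12.45
position: [0.4775, -0.0755, 0.0723]
tcp_rot: [-1.219, 1.571, -0.223]
wrist_force: [-1.4, 0.7, 4.7]
gripper_width: -0.003
clock: 12.7
position: [0.4776, -0.0755, 0.0719]
tcp_rot: [-1.24, 1.57, -0.244]
wrist_force: [-4.2, 0.5, 11.0]
gripper_width: -0.003
clock: 12.95
position: [0.4777, -0.0755, 0.0717]
tcp_rot: [-1.154, 1.57, -0.158]
wrist_force: [-9.2, 2.1, 19.1]
gripper_width: 0.001
```

The force climbs to 19 N with no further travel, so the button is at its bottom stop. I'll release and lift clear.

```bash
python3 -m jog '[[0,0,0,-5,0,0,1],[0,0,0,-15,0,0,1],[0,0,0,-40,0,0,1],[0,0,0,-75,0,0,1],[0,0,0,-110,0,0,1],[0,0,0,-140,-30,0,1],[0,0,0,-140,-60,-20,1],[0,0,0,-140,-60,-40,1],[0,0,0,-140,-60,-40,1],[0,0,0,-140,-60,-40,1]]'
python3 - <<'E'
from h import *
p,R,o=tool(); print(p,np.round(o["wrist_force"],1))
s=optics.snapshot("side"); cv2.imwrite("pics/side15.png",cv2.resize(s["pixels"][165:305,225:415],None,fx=4,fy=4,interpolation=cv2.INTER_CUBIC))
s=optics.snapshot("top"); cv2.imwrite("pics/top15.png",s["pixels"])
E
```

```text
clock: 13.78
position: [0.5058, -0.1423, 0.2102]
tcp_rot: [1.699, 1.57, 2.694]
wrist_force: [0.4, 0.7, -0.6]
gripper_width: 0.001
[ 0.50581661 -0.14227133  0.21022971] [ 0.4  0.7 -0.6]
```

View pics/side15.png

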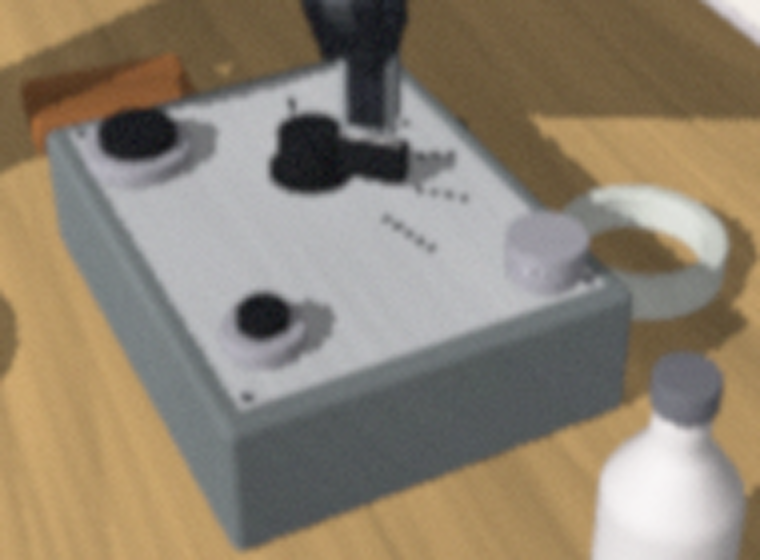

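View pics/top15.png

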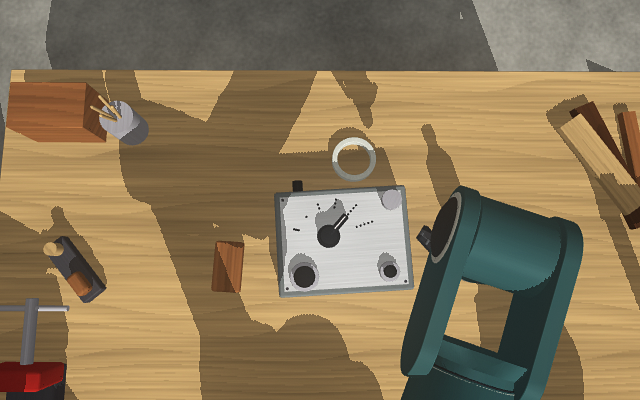

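The start button is up again at (263,315), as in the first picture. The pointer is in line with four dots, and the tin, tape roll, block and bottle are where they were. The gripper is clear, so I'm handing in.

```bash
python3 -c "
from station import ctrl
print(ctrl.close_job(), ctrl.get_obs()['wrist_force'])"
```

```text
the job is handed in; nothing more can be done
the job is handed in; nothing more can be done
```

The dust extractor is set to level four and started, and I handed the job in at about 14 s on the robot clock. No verdict is reported, so this rests on my own checks.

- **Selector:** I pushed the pointer clockwise with the shut fingertips from level two, through three, to four. The top view shows it in line with the four-dot row. My angle reading was about 2.05 rad against the 2.094 rad target, within the 0.13 rad tolerance.
- **Start button:** I pressed it until the force rose from about 5 N to 19 N with almost no further travel, so it was fully down. After I lifted off, the picture shows it back up.
- **Surroundings:** In the last pictures the stop button, tin, tape roll and block stand where they stood at the start. The bottle was hidden in the last top view; the side view shows it in place. The gripper was about 0.1 m clear of the box, with wrist force at noise level.
- **Disagreement:** The visible fingertip ended roughly 19–25 mm short of the reported TCP. I trusted the pictures and small force-watched steps instead. Meeting no contact below the box's top height, and where the button touched, both confirmed this.

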